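# Clamp the reagent bottle with the turnbuckle

### The arm

A 6-joint arm with a two-finger parallel gripper is mounted at the origin on a cart in front of the work surface, level with it; the furniture and walls round the work are solid. World frame = base frame: x ahead of the robot, y to its left, z up, the work surface at z = 0. Lengths are in m, angles in rad, forces in N, time in s.
With the tool pointing down it reaches from about 0.35 to 0.8 m from the base axis. Payload 7.3 kg.
Tool frame: the origin (TCP) lies between the finger pads; the fingertips stand 25 mm ahead of it and the grasp point (between the pads) lies 6 mm ahead of it (r.tip_extent is the distance from the TCP to the fingertips, in m); z points along the fingers, y is the line along which they close (so a half turn about z gives the same grasp; the last joint's range is limited). The gripper opens to 85 mm and grips with 20 to 120 N. Pads are 22 mm wide; open, the fingers measure 114 mm over their backs; the gripper's body (76 mm by 85 mm) begins 54 mm behind the grasp point. The pads swing forward as they close: fully open they stand 13 mm farther back than shut.
Start: joints at [-1.348, 0.342, 1.524, -0, 1.275, -0.146], TCP at [0.189, -0.49, 0.256] pointing down, gripper open.
Joint ranges: [-2.53, 2.53], [-0.77, 2.02], [0.04, 2.7], [-1, 4.14], [0.28, 2.66], [-3.11, 3.11]. Speed limits (rad/s): [2.57, 2.57, 3.14, 3.14, 3.14, 3.14].

### API

Orientations are given as a unit quaternion [x, y, z, w].
In Python, from workcell import r, command_gripper, optics gives the robot as it stands. The module is installed in compiled form; this text tells all that it offers. Calls block until the motion is done:
- r.reach(position, orientation): joint-space move of the TCP to a pose.
- r.move_straight(position, orientation=None, speed=0.15, max_force=None): straight line of the TCP; orientation=None keeps the orientation; speed is the mean speed in m/s. With max_force (N) it stops when the force on the tool has changed by that much, and returns True; else False.
- r.movej(angles): joint-space move.
- command_gripper(opening, force=None): finger opening in m; force is the grip in N (None keeps the last); returns when the fingers have stopped.
- r.hold(seconds).
- r.solve_ik(position, orientation): joint angles nearest the present ones, or None.
- r.read_state(): the state.
- optics.get_image(name): name is "scene" or "top" or "wrist"; returns (picture, depth): 420x560x3 uint8, red, green, blue; 420x560 float32, m along the optical axis (not along the pixel's ray), 0 where there is no reading.
- optics.camera_model(name): a dict with "K" (3x3 intrinsics, pixels), "R" (3x3) and "t" (3): a world point X has camera coordinates R X + t; the wrist camera has in their place "tool_from_camera" (4x4, takes a point from camera to tool coordinates, whose origin is the TCP and whose axes are the flange's). Camera axes: x right, y down, z forward; pixel columns grow to the right and rows downward; lengths in m; the calibration is good to about 2 mm. A picture is of the moment at which its call begins: read the wrist's pose just before it. camera_model takes no time and is no camera call.
A pose or a line that the arm cannot do raises r.PlanningError and nothing moves.
- r.finish_job(): hands the job in; it is judged then, once.
The state is a dict: "time_s": time; "joint_positions": joint angles; "dq": joint speeds; "tau": joint torques, N m; "eef_pos": TCP position; "eef_rot": TCP orientation; "contact_force": force on the tool from outside, world axes, zero at the start; "torque": the same for the moment, N m; "grip_width": finger opening in m; "grip_force": force on a finger pad.
Only numpy, scipy, OpenCV 4.12 (cv2) and the standard library are available. Lean on these libraries where they do the work, as an engineer would, in place of code of your own. Each camera call takes 0.05 s, during which the arm holds its last target. There are 200 camera calls.

### The job

From the row of three bottles near the front of the worktop, take the white one with the green cap and stand it upright between the two open jaws of the bench clamp and let go of it. Then turn the spoked turnbuckle in the middle of the clamp so that both jaws draw in together, and stop when they grip the bottle firmly, without overtightening. Leave the other things where they are.

Things in the scene. Friction and masses are not known exactly. Their poses are not given: they have to be found in the camera images.
- green_bottle_mid (a point): Half-way up the axis of the loose white bottle with green cap: 90 mm tall (45 mm above and below this point), 60 g. Body 42 mm across up to 55 mm from its foot, then a sloping shoulder; cap 27 mm across over the top 16 mm. z points up. It stands in a row along y near the front of the worktop with two smaller brown bottles (red cap, blue cap) in any order, centres at least 75 mm apart.
- clamp: Grey bench clamp fixed to the worktop, bed 190 x 214 x 12 mm; origin on the worktop under its middle, x away from the robot, y left, z up (yaw up to 0.3 rad). In its frame the turnbuckle runs along y at x = -45 mm, z = 70 mm; the bottle's place is at x = +55 mm, y = 0, between two aluminium jaws whose tops are at z = 52 mm.
- seat (a point): Middle of the bottle's place on top of the clamp's bed, 12 mm above the worktop, marked by a cork disc 36 mm across; axes as the clamp's. The bottle stands here, its mid-point 45 mm above this point. At the start the rubber pads on the jaws leave it a gap 53 to 78 mm wide in y, its middle up to 4.5 mm off this point.
- buckle_axis (a point): Centre of the turnbuckle's brass middle body, on its axis, which runs along y; axes as the clamp's. Six polished steel spokes (slippery, friction 0.15), 8 mm thick, stand out in the plane y = 0, 60 degrees apart, each with a red ball 13 mm across centred 46 mm from the axis. Bearing forks begin 16 mm to either side of that plane and reach 15 mm above the axis.
- buckle (a joint): Turn of the middle body, rad. At 0 a spoke points straight up; spokes stand at this angle plus multiples of 60 degrees from straight up towards the clamp's +x (away from the robot). Growing draws both jaws in, 5 mm each per rad. Starts 0 to 0.7, ends at 5.2. Push the spoke at the top away from the robot, one spoke after another. Turns freely with 0.2 Nm (5 N at 40 mm) and stays where left.
- jaw_left: The left (+y) threaded end with its carriage and jaw, aluminium; slides along the clamp's y, driven by the turnbuckle only. Its sprung rubber pad (8 N per mm), 44 mm long in x, is set out from the jaw by an unknown 1 to 10 mm, so the turn at which it meets the bottle must be felt: torque climbs from 0.2 Nm by 0.01 Nm per newton of grip.
- jaw_right: The right (-y) threaded end, mirror of the left; its pad is set out by its own unknown 1 to 10 mm. A firm grip is 10 to 20 N on each jaw: 0.3 to 0.4 Nm at the turnbuckle, 7.5 to 10 N on a spoke 40 mm from the axis. Over 32 N (0.52 Nm, 13 N at 40 mm) is overtightened.
- red_bottle: Bystander: loose brown bottle with red cap, 34 mm across, 75 mm tall, origin at its foot.
- blue_bottle: Bystander: loose brown bottle with blue cap, 34 mm across, 75 mm tall, origin at its foot.
- timer: Bystander: white bench timer 62 x 68 x 24 mm, left of the bottles, origin under its middle.
- slide_box: Bystander: blue slide box 30 x 82 x 28 mm, left of the bottles, origin under its middle.
- pipette: Bystander: white pipette 49 x 234 x 32 mm lying at the right edge, origin under its middle.

How it is judged:
By the outcome, as a careful person would: the job done as asked, in the order asked, and still so for the second after the job is handed in, with the robot touching nothing.
It also fails if it takes over 72 s, if anything falls off the work surface, if the arm or the gripper's body presses on something with over 40 N, if the wrist force passes 120 N, or if a joint passes its speed limit or range.

## Working session

There is one attempt and no reset: what is moved stays moved. The work goes in short steps, each a Python script; the robot and the scene stay as the last script left them, time stands still between calls to the robot, and variables do not carry over. Pictures are saved under pics/ and viewed, at most 10 in all, crops included, and the job is handed in when it is done.

```bash
mkdir -p pics; ls; cat > h.py <<'E'
import numpy as np, cv2
from workcell import r, command_gripper, optics
def save(n,im): cv2.imwrite('pics/'+n, cv2.cvtColor(im,cv2.COLOR_RGB2BGR))
E
python3 - <<'E'
from h import *
for n in ('scene','top'):
    im,d=optics.get_image(n); save(n+'.png',im); np.savez('pics/'+n+'.npz',im=im,d=d)
    m=optics.camera_model(n); print(n,m['K'].round(1).tolist(),m['R'].round(3).tolist(),m['t'].round(3).tolist(),(-m['R'].T@m['t']).round(3))
print(optics.camera_model('wrist'))
s=r.read_state();print(s['time_s'],s['eef_rot'],r.tip_extent)
E
```

```text
pics
scene [[459.2, 0.0, 282.4], [0.0, 459.2, 209.7], [0.0, 0.0, 1.0]] [[-0.872, -0.489, -0.002], [-0.311, 0.558, -0.769], [0.377, -0.671, -0.639]] [0.452, 0.188, 1.086] [0.043 0.844 0.839]
top [[495.5, 0.0, 272.7], [0.0, 495.5, 206.1], [0.0, 0.0, 1.0]] [[-0.003, -1.0, 0.011], [-0.988, 0.001, -0.155], [0.155, -0.011, -0.988]] [0.023, 0.528, 1.752] [0.251 0.042 1.812]
{'K': array([[329.00265945,   0.        , 273.31166084],
       [  0.        , 329.00265945, 209.93517345],
       [  0.        ,   0.        ,   1.        ]]), 'tool_from_camera': array([[-7.31497720e-04, -9.61370087e-01, -2.75258099e-01,
         7.03066992e-02],
       [ 9.99999625e-01, -5.75789537e-04, -6.46486367e-04,
        -5.24381208e-04],
       [ 4.63021922e-04, -2.75258468e-01,  9.61370148e-01,
        -1.16248118e-01],
       [ 0.00000000e+00,  0.00000000e+00,  0.00000000e+00,
         1.00000000e+00]])}
0.1 [ 9.83043557e-01  1.83370845e-01 -2.01337368e-05 -7.05953373e-04] 0.025
```

View pics/top.png

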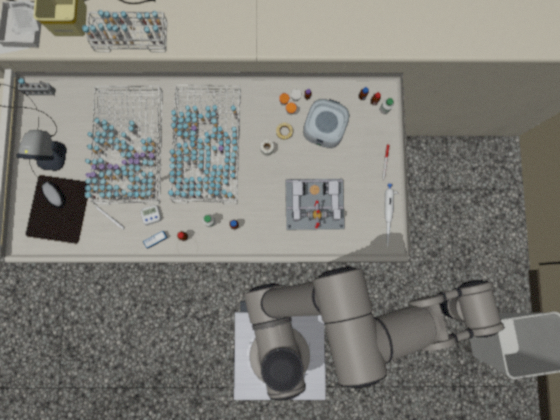

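View pics/scene.png

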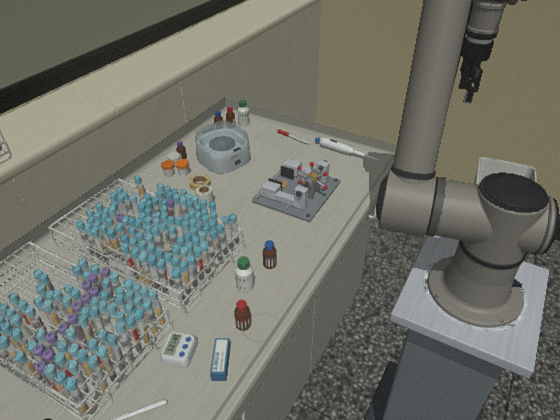

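The top view shows the green cap at (208,220), blue at (234,224), red at (182,236) and the clamp at about (315,204). In the scene view they are at (244,262), (269,246), (241,308) and about (297,190). Next I'll triangulate the caps and take a rough clamp position.

```bash
cat >> h.py <<'E'
def ray(name,u,v,pose=None):
    "origin, direction (unit depth) of pixel ray in world"
    m=optics.camera_model(name); c=np.linalg.inv(m['K'])@[u,v,1]
    if name=='wrist':
        T=pose@m['tool_from_camera']; return T[:3,3],T[:3,:3]@c
    return -m['R'].T@m['t'], m['R'].T@c
def onplane(o,d,z): return o+d*(z-o[2])/d[2]
def tri(rays):
    A=np.zeros((3,3));b=np.zeros(3)
    for o,d in rays:
        d=d/np.linalg.norm(d);P=np.eye(3)-np.outer(d,d);A+=P;b+=P@o
    x=np.linalg.solve(A,b); return x,[np.linalg.norm(np.cross(x-o,d/np.linalg.norm(d))) for o,d in rays]
from scipy.spatial.transform import Rotation as Ro
def tcp():
    s=r.read_state();T=np.eye(4);T[:3,:3]=Ro.from_quat(s['eef_rot']).as_matrix();T[:3,3]=s['eef_pos'];return T
def blobs(im,lo,hi,win=None,amin=8):
    hsv=cv2.cvtColor(im,cv2.COLOR_RGB2HSV);m=cv2.inRange(hsv,np.array(lo),np.array(hi))
    if win: 
        k=np.zeros_like(m);x0,y0,x1,y1=win;k[y0:y1,x0:x1]=255;m&=k
    n,l,st,c=cv2.connectedComponentsWithStats(m)
    return [(c[i].round(1),st[i].tolist()) for i in range(1,n) if st[i,4]>=amin],m
def down(yaw):
    "tool down, tool y axis (closing line) at world angle yaw from +y"
    return (Ro.from_euler('z',yaw)*Ro.from_quat([1,0,0,0])).as_quat()
E
python3 - <<'E'
from h import *
S=np.load('pics/scene.npz');T=np.load('pics/top.npz')
W={'green':((40,60,40),(90,255,255),(225,245,260,285),(195,208,222,232)),
'blue':((105,80,40),(130,255,255),(258,230,282,256),(224,214,245,234)),
'clampred':((0,120,80),(10,255,255),(290,150,345,205),(295,185,335,235))}
for k,(lo,hi,ws,wt) in W.items():
    a,_=blobs(S['im'],lo,hi,ws);b,_=blobs(T['im'],lo,hi,wt)
    print(k,a,b)
    if k!='clampred':
        a=max(a,key=lambda q:q[1][4]);b=max(b,key=lambda q:q[1][4]);print(tri([ray('scene',*a[0]),ray('top',*b[0])]))
# clamp bed corners in top by eye-> mask
d=T['d'];m=optics.camera_model('top')
for u,v in [(286,180),(343,180),(344,228),(286,229),(315,190)]:
    o,dd=ray('top',u,v);print(u,v,onplane(o,dd,.012).round(3),(o+dd*d[v,u]).round(3))
s=r.read_state();print(s['joint_positions'])
for p,y in [((.5,-.12,.3),0),((.47,.15,.3),0)]:
    for yy in (0,np.pi,np.pi/2,-np.pi/2): print(p,yy,r.solve_ik(p,down(yy)))
E
```

```text
green [(array([243. , 262.6]), [238, 257, 11, 13, 121])] [(array([207.1, 218.2]), [204, 215, 7, 7, 36])]
(array([0.4792488 , 0.25359148, 0.07761128]), [np.float64(0.0005238558142380113), np.float64(0.0005238558142379962)])
blue [(array([269.1, 245. ]), [265, 241, 9, 9, 67])] [(array([233.3, 223.1]), [231, 220, 6, 7, 33])]
(array([0.46382885, 0.16233642, 0.06331439]), [np.float64(8.714392535025922e-05), np.float64(8.71439253501127e-05)])
clampred [(array([311.5, 163.5]), [310, 162, 4, 4, 12]), (array([299.1, 167.3]), [298, 166, 3, 4, 9]), (array([324.6, 173.4]), [323, 172, 4, 4, 13]), (array([299.8, 181.1]), [299, 179, 3, 5, 9]), (array([325.1, 186.9]), [324, 185, 3, 4, 9])] [(array([317.6, 211.1]), [316, 210, 4, 4, 10]), (array([317.1, 225. ]), [316, 223, 3, 5, 10])]
286 180 [ 0.631 -0.028  0.012] [ 0.631 -0.028  0.011]
343 180 [ 0.631 -0.24   0.012] [ 0.634 -0.242 -0.004]
344 228 [ 0.451 -0.239  0.012] [ 0.452 -0.239  0.01 ]
286 229 [ 0.448 -0.027  0.012] [ 0.449 -0.027  0.008]
315 190 [ 0.593 -0.135  0.012] [ 0.594 -0.136  0.005]
[-1.34797039e+00  3.42672115e-01  1.52489610e+00  1.
[... 400 characters left out ...]
16
  1.37532757e+00 -3.84677948e-01]
(0.5, -0.12, 0.3) -1.5707963267948966 [-3.84677948e-01  2.90829435e-01  1.47543564e+00 -4.44089210e-16
  1.37532757e+00  2.75691471e+00]
(0.47, 0.15, 0.3) 0 [ 1.53447233e-01  2.51290704e-01  1.52975898e+00 -4.44089210e-16
  1.36054297e+00  1.72424356e+00]
(0.47, 0.15, 0.3) 3.141592653589793 [ 1.53447233e-01  2.51290704e-01  1.52975898e+00 -4.44089210e-16
  1.36054297e+00 -1.41734909e+00]
(0.47, 0.15, 0.3) 1.5707963267948966 [ 1.53447233e-01  2.51290704e-01  1.52975898e+00 -4.44089210e-16
  1.36054297e+00  1.53447233e-01]
(0.47, 0.15, 0.3) -1.5707963267948966 [ 1.53447233e-01  2.51290704e-01  1.52975898e+00 -4.44089210e-16
  1.36054297e+00 -2.98814542e+00]
```

Green bottle cap is near (0.479, 0.254, z 0.078), and the clamp is centred near (0.540, -0.134) with a small yaw. I'll move the wrist camera over the clamp for two views.

```bash
python3 - <<'E'
from h import *
for i,(x,y) in enumerate([(.55,-.10),(.51,-.16)]):
    r.reach([x,y,.28],down(0)); T=tcp(); im,d=optics.get_image('wrist')
    np.savez(f'pics/w{i}.npz',im=im,d=d,T=T); save(f'w{i}.png',im)
s=r.read_state();print(s['time_s'],s['eef_pos'],s['contact_force'])
E
```

```text
2.5167 [ 0.50984241 -0.16071654  0.2801361 ] [0.12292916 0.28058179 0.9837732 ]
```

View pics/w0.png

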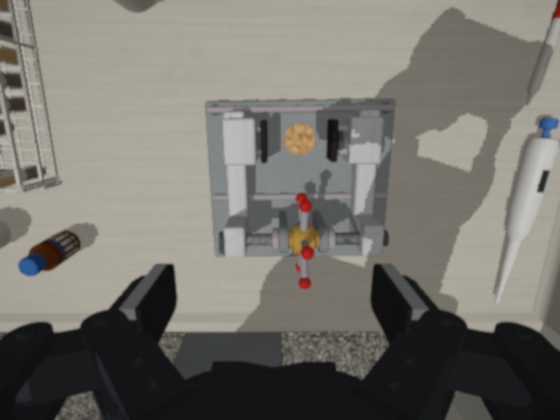

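View pics/w1.png

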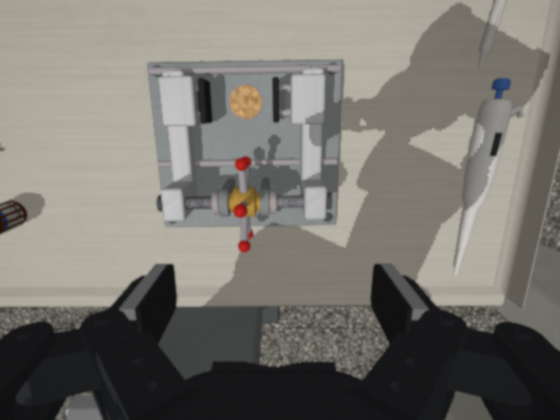

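w0: the cork disc is at (300,138), the black pads are at columns ~261-268 and 328-338 (rows 120-162), and the balls are at (304,205), (307,252) and (305,283). w1: cork at (246,101), pads at columns ~200-210 and 273-280, and balls at (242,163), (240,211), (244,246). Yaw is a little off zero. Next I'll triangulate these.

```bash
python3 - <<'E'
from h import *
D=[np.load(f'pics/w{i}.npz') for i in (0,1)]
wc=[(275,110,325,165),(222,75,272,125)]; wb=[(290,185,320,300),(225,145,258,262)]
wp=[[(250,112,275,168),(322,112,346,168)],[(194,70,216,128),(266,70,287,128)]]
ck=[]
for i in (0,1):
    im,d,T=D[i]['im'],D[i]['d'],D[i]['T']
    b,_=blobs(im,(8,90,120),(25,255,255),wc[i],30);b=max(b,key=lambda q:q[1][4]);R=ray('wrist',*b[0],T);ck.append(R)
    u,v=b[0].astype(int);print('cork',b,onplane(*R,.012).round(4),(R[0]+R[1]*d[v,u]).round(4))
    bb,_=blobs(im,(0,150,90),(6,255,255),wb[i],8);b2,_=blobs(im,(174,150,90),(180,255,255),wb[i],8)
    for c,st in bb+b2:
        u,v=c.astype(int);R=ray('wrist',*c,T);print('ball',c,st[2:],(R[0]+R[1]*d[v,u]).round(4))
    for w in wp[i]:
        b,m=blobs(im,(0,0,0),(180,255,45),w,30);b=max(b,key=lambda q:q[1][4])
        ys,xs=np.nonzero(m);m2=d[ys,xs]>0
        P=np.array([ray('wrist',x,y,T)[0]+ray('wrist',x,y,T)[1]*d[y,x] for x,y in zip(xs[m2],ys[m2])])
        print('pad',b[1],'pct y',np.percentile(P[:,1],[2,25,50,75,98]).round(4),'z',np.percentile(P[:,2],[2,25,50,75,98]).round(3),'x',np.percentile(P[:,0],[2,98]).round(3))
        top=P[P[:,2]>np.percentile(P[:,2],98)-.006]
        print('   top y',top[:,1].min().round(4),top[:,1].max().round(4),'x',top[:,0].min().round(3),top[:,0].max().round(3))
print('cork tri',tri(ck))
# bed outline for yaw: points with bed grey: use depth band 
for i in (0,1):
    im,d,T=D[i]['im'],D[i]['d'],D[i]['T']
    vv,uu=np.mgrid[0:262,140:410];K=optics.camera_model('wrist')['K'];tc=T@optics.camera_model('wrist')['tool_from_camera']
    z=d[vv,uu];C=np.stack([(uu-K[0,2])*z/K[0,0],(vv-K[1,2])*z/K[1,1],z],-1);P=C@tc[:3,:3].T+tc[:3,3]
    m=((P[...,2]>.007)&(z>0)&(P[...,0]>.42)&(P[...,0]<.66)&(abs(P[...,1]+.134)<.13)&(P[...,2]<.13)).astype(np.uint8)
    n,l,st,c=cv2.connectedComponentsWithStats(m);k=1+np.argmax(st[1:,4])
    q=P[(l==k)&(P[...,2]<.02)][:,:2].astype(np.float32);print('bed',cv2.minAreaRect(q))
    for k,sel in enumerate([P[(l==k)&(P[...,2]<.02)]]): print(np.median(sel[:,2]))
E
```

```text
cork (array([299.6, 138.5]), [285, 123, 30, 31, 737]) [ 0.5947 -0.1301  0.012 ] [ 0.5947 -0.1301  0.0124]
ball [303.5 202.5] [14, 18, 169] [ 0.5402 -0.1288  0.0924]
ball [306.9 252.4] [12, 13, 117] [ 0.5006 -0.1304  0.12  ]
ball [297.6 267.7] [4, 6, 15] [ 0.4531 -0.1275  0.0536]
ball [304.2 283.2] [11, 10, 91] [ 0.4592 -0.1307  0.1009]
pad [261, 120, 6, 42, 222] pct y [-0.0926 -0.0915 -0.0903 -0.0886 -0.0873] z [0.049 0.05  0.05  0.051 0.052] x [0.575 0.614]
   top y -0.0927 -0.0873 x 0.574 0.616
pad [328, 120, 12, 41, 400] pct y [-0.1694 -0.1636 -0.1612 -0.1599 -0.1595] z [0.026 0.041 0.049 0.05  0.052] x [0.576 0.615]
   top y -0.1666 -0.1595 x 0.575 0.616
cork (array([245.3, 101.4]), [230, 86, 31, 32, 802]) [ 0.5949 -0.1298  0.012 ] [ 0.5949 -0.1299  0.0124]
ball [242.4 163.1] [14, 13, 139] [ 0.5376 -0.1323  0.0931]
ball [239.8 210.3] [12, 13, 123] [ 0.5003 -0.1314  0.1209]
ball [250.1 234.8] [3, 6, 14] [ 0.4532 -0.1348  0.0548]
ball [243.9 246. ] [11, 11, 94] [ 0.4587 -0.1321  0.1007]
pad [198, 79, 14, 43, 468] pct y [-0.0936 -0.0932 -0.0923 -0.0896 -0.0838] z [0.026 0.04  0.05  0.05  0.052] x [0.575 0.614]
   top y -0.0937 -0.0862 x 0.575 0.615
pad [274, 79, 5, 42, 170] pct y [-0.1653 -0.1646 -0.1636 -0.1626 -0.1616] z [0.049 0.05  0.05  0.051 0.052] x [0.576 0.614]
   top y -0.1656 -0.1616 x 0.575 0.614
cork tri (array([ 0.59482758, -0.12996772,  0.01383675]), [np.float64(3.5292977128506692e-06), np.float64(3.5292977128089287e-06)])
bed ((0.5431315302848816, -0.13074688613414764), (0.18966346979141235, 0.21403978765010834), 0.6057425141334534)
0.010635740965286716
bed ((0.5430492758750916, -0.13096033036708832), (0.19009634852409363, 0.2136869877576828), 0.4931201934814453)
0.010697521398815357
```

The cork is at (0.595, -0.130, z 0.012), consistent between views and depth. The bed rectangle measures 190 x 214 mm with yaw about 0.01. The pad gap runs from y = -0.093 to -0.162. The buckle axis is near x = 0.495 and its angle is about 0.1. Next is the bottle: two wrist views, then the cap grasp and lift.

```bash
python3 - <<'E'
from h import *
command_gripper(.055,25)
rs=[];q=down(0)
for i,(x,y) in enumerate([(.46,.23),(.47,.27)]):
    r.reach([x,y,.24],q); T=tcp(); im,d=optics.get_image('wrist')
    b,_=blobs(im,(40,80,40),(90,255,255),None,40)
    b.sort(key=lambda k:np.linalg.norm(onplane(*ray('wrist',*k[0],T),.085)[:2]-[.479,.2536]))
    R=ray('wrist',*b[0][0],T);rs.append(R);u,v=b[0][0].astype(int);print(b[0],onplane(*R,.088).round(4),(R[0]+R[1]*d[v,u]).round(4))
    save(f'b{i}.png',im)
x,e=tri(rs);print('cap',x.round(4),e)
p=np.mean([onplane(*R,.086)[:2] for R in rs],0)
assert np.linalg.norm(p-[.479,.2536])<.01 and .075<x[2]<.1
r.reach([*p,.15],q)
print(r.move_straight([*p,.098],speed=.06,max_force=8),r.read_state()['eef_pos'])
command_gripper(.015,25); s=r.read_state();print(s['grip_width'],s['grip_force'],s['contact_force'])
r.move_straight([*p,.26],speed=.15); s=r.read_state();print(s['grip_width'],s['grip_force'],s['contact_force'],s['time_s'])
im,_=optics.get_image('scene');save('lift.png',cv2.resize(im[80:380,150:550],(800,600)))
E
```

```text
(array([243.3, 180.6]), [228, 165, 31, 32, 755]) [0.4791 0.2549 0.088 ] [0.479  0.2549 0.0875]
(array([291.4, 192.1]), [277, 177, 30, 31, 743]) [0.4794 0.2558 0.088 ] [0.4796 0.2559 0.0889]
cap [0.4779 0.2555 0.0816] [np.float64(4.351916188078872e-06), np.float64(4.351916188100994e-06)]
False [0.4791018  0.25545138 0.09829552]
0.025716596828891474 24.55729454755783 [ 0.5933592  -0.24563704  2.12040564]
0.026145005890154272 24.626565277576447 [ 0.65271842 -0.10248929 -1.05068927] 7.8417
```

View pics/lift.png

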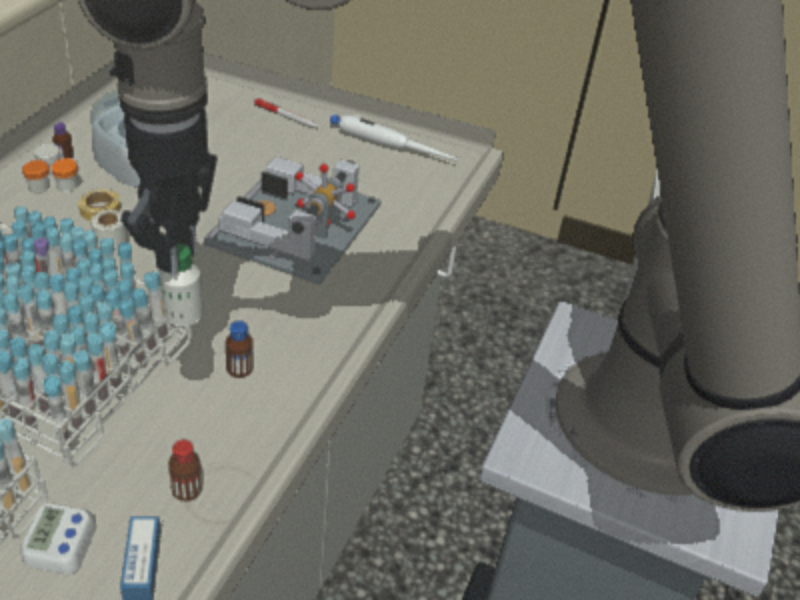

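The bottle hangs upright in the fingers by its cap (crop 182,285), and the neighbouring bottles are untouched. Now I'll place it at the middle of the gap.

```bash
python3 - <<'E'
from h import *
q=down(0.0)
X,Y=.5955,-.1285
r.move_straight([X,Y,.26],q,speed=.25)
r.move_straight([X,Y,.135],q,speed=.12,max_force=12)
print(r.move_straight([X,Y,.106],speed=.03,max_force=4)); s=r.read_state();print(s['eef_pos'],s['contact_force'])
command_gripper(.045); 
r.move_straight([X,Y,.2],speed=.15)
r.reach([.55,-.17,.28],q); T=tcp(); im,d=optics.get_image('wrist');np.savez('pics/p.npz',im=im,d=d,T=T)
save('placed.png',cv2.resize(im[40:260,140:400],(780,660))[:600])
command_gripper(0.0)
print(r.read_state()['time_s'])
E
```

```text
True
[ 0.59541126 -0.12855521  0.11038245] [-0.61843865 -0.14258671  4.35879185]
13.7167
```

View pics/placed.png

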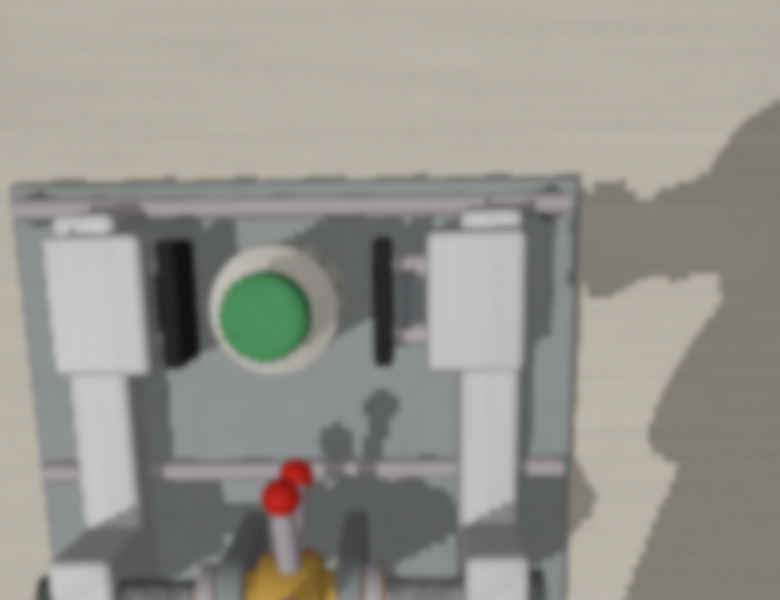

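The bottle stands upright between the pads with gaps on both sides (cap at crop (263,317), pads at columns ~178 and ~384). Now I'll turn the buckle with closed fingers, starting with the two strokes that should meet no grip and logging torque.

```bash
cat > push.py <<'E'
from h import *
from scipy.optimize import brentq
AX,AY,AZ,H=.495,-.1312,.070,.030
q=down(0.01); ZL=AZ+H+r.tip_extent; ZU=ZL+.035
def pos(xf,z): return [AX+xf-.011,AY,z]
def front(th): return min(.046*np.sin(th)-.0065, H*np.tan(th)-.004/np.cos(th))
def theta(xf): return brentq(lambda t:front(t)-xf,-1,1.1)
def stroke(xs,xe,stop=.33,step=.005,speed=.05):
    "descend at front xs, push to xe; returns (stopped, last theta, tau)"
    r.reach(pos(xs,ZU),q)
    if r.move_straight(pos(xs,ZL),speed=.1,max_force=8): print('hit going down',r.read_state()['eef_pos']); return
    r.hold(.1); f0=np.array(r.read_state()['contact_force']); x=xs; log=[]; hit=False
    while x<xe-1e-4:
        x=min(x+step,xe); hit=r.move_straight(pos(x,ZL),speed=speed,max_force=10)
        s=r.read_state(); F=-(np.array(s['contact_force'])-f0); xf=s['eef_pos'][0]+.011-AX
        th=theta(xf); ball=.046*np.sin(th)-.0065<=xf+1e-5
        xc,zc=(xf,.046*np.cos(th)) if ball else (xf,H)
        tau=zc*F[0]-xc*F[2]; log.append((round(xf*1e3,1),round(th,2),*F.round(1),round(tau,3)))
        if tau>.26: step=.002
        if tau>=stop or hit: break
    for l in log: print(*l)
    print('hit',hit,'t',s['time_s'])
    return x
def away(x):
    r.move_straight(pos(x-.0025,ZL),speed=.05); r.move_straight(pos(x-.0025,ZU),speed=.15)
E
python3 - <<'E'
from push import *
x=stroke(-.006,front(.6)); away(x)
x=stroke(front(-.447)-.005,front(.6)); away(x)
T=tcp(); im,d=optics.get_image('wrist'); save('turn.png',im)
E
```

```text
-0.6 0.13 1.3 1.1 -1.0 0.057
3.9 0.26 3.8 2.4 -0.8 0.116
8.5 0.41 4.9 0.7 -0.7 0.152
13.7 0.55 4.0 1.1 -0.8 0.131
15.3 0.59 4.6 0.2 -2.0 0.168
hit False t 16.2
-26.4 -0.45 4.9 0.9 -0.3 0.197
-21.6 -0.33 5.0 -0.4 -1.3 0.189
-16.3 -0.22 3.9 -0.3 -0.6 0.164
-11.2 -0.1 3.6 -0.7 -0.8 0.154
-6.2 0.01 3.4 -1.4 0.4 0.158
-1.2 0.12 3.1 -0.5 1.6 0.142
3.6 0.25 3.3 -0.9 1.0 0.096
8.3 0.4 4.6 -0.5 0.0 0.138
13.5 0.54 5.2 -0.6 -0.3 0.159
15.5 0.59 6.7 0.6 -0.5 0.21
hit False t 20.2333
```

View pics/turn.png

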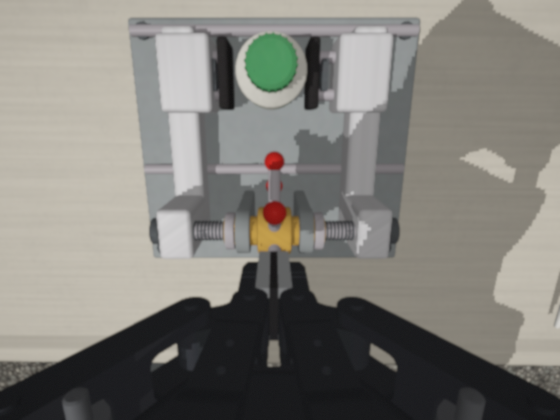

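The jaws have drawn in evenly to near the bottle, which stands centred; a spoke ball is at (274,212). Free turning reads about 0.15 Nm with 1 N of noise, so I'll average readings in the next stroke.

```bash
python3 - <<'E'
s=open('push.py').read()
s=s.replace("s=r.read_state(); F=-(np.array(s['contact_force'])-f0)","fs=[]\n        for _ in range(6): r.hold(.02); s=r.read_state(); fs.append(s['contact_force'])\n        F=-(np.mean(fs,0)-f0)")
s=s.replace("r.hold(.1); f0=np.array(r.read_state()['contact_force'])","f0=[]\n    for _ in range(8): r.hold(.02); f0.append(r.read_state()['contact_force'])\n    f0=np.mean(f0,0)")
open('push.py','w').write(s)
E
python3 - <<'E'
from push import *
x=stroke(front(-.447)-.005,front(.6),step=.004,stop=.32); 
T=tcp(); im,d=optics.get_image('wrist'); save('turn3.png',im)
E
```

```text
-27.5 -0.47 2.8 -0.2 -1.0 0.088
-23.8 -0.38 4.7 -0.7 -1.8 0.158
-19.4 -0.28 3.8 -1.2 -0.9 0.15
-15.2 -0.19 3.1 -0.6 -0.9 0.125
-11.2 -0.1 2.7 -0.6 -0.8 0.115
-7.3 -0.02 2.2 -1.3 -0.8 0.096
-3.3 0.07 2.0 -1.1 -0.5 0.088
0.7 0.16 2.8 -1.1 -0.0 0.127
4.4 0.28 4.1 -0.5 0.2 0.121
8.3 0.4 4.9 -1.0 -0.2 0.15
12.5 0.52 4.8 -0.9 -1.0 0.158
15.6 0.6 5.0 -0.7 -1.1 0.167
hit False t 26.05
```

```bash
python3 - <<'E'
from push import *
im=cv2.imread('pics/turn3.png'); cv2.imwrite('pics/turn3c.png',cv2.resize(im[0:200,140:420],(800,571),interpolation=cv2.INTER_CUBIC))
E
```

```text
(no output)
```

View pics/turn3c.png

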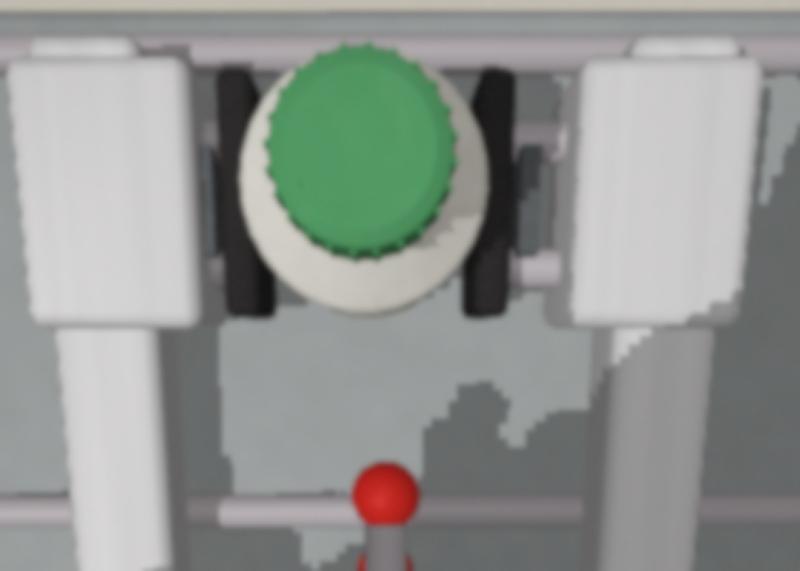

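The pads are just about touching the bottle, which is still upright (pads' inner faces at crop columns ~245 and ~490). Next I'll push continuously from free air with absolute force thresholds, which gives the torque while moving at a 46 mm lever.

```bash
cat >> push.py <<'E'
def feel(xs,xe,F,speed=.02):
    "continuous push from free air (front xs) until force change F"
    f0=np.mean([(r.hold(.02),r.read_state()['contact_force'])[1] for _ in range(8)],0)
    hit=r.move_straight(pos(xe,ZL),speed=speed,max_force=F); s=r.read_state()
    xf=s['eef_pos'][0]+.011-AX; fi=-(np.array(s['contact_force'])-f0)
    r.hold(.1); s=r.read_state()
    print('F',F,'hit',hit,'xf',round(xf*1e3,1),'th',round(theta(xf),3),'f',fi.round(1),'after',(-(np.array(s['contact_force'])-f0)).round(1),'t',s['time_s'])
    return xf
E
python3 - <<'E'
from push import *
away(front(.6))
xs=front(-.447)-.005
r.reach(pos(xs,ZU),q); print(r.move_straight(pos(xs,ZL),speed=.1,max_force=8))
x=feel(xs,front(.1),6.0)
r.move_straight(pos(x-.006,ZL),speed=.05)
x=feel(x-.006,front(.1),6.8)
T=tcp(); im,d=optics.get_image('wrist'); save('turn4.png',im)
E
```

```text
False
F 6.0 hit True xf -29.1 th -0.514 f [-0.   0.6  0.3] after [ 0.4 -1.  -0.1] t 28.2583
F 6.8 hit True xf -28.5 th -0.499 f [ 1.3 -0.3 -0.1] after [ 0.4 -0.2 -0.2] t 29.4417
```

```bash
python3 - <<'E'
from push import *
x=-.0285
for F in (6.5,6.5):
    x2=feel(x,front(.1),F,.012)
    if x2-x>.008: break
    r.move_straight(pos(x2-.0003,ZL),speed=.05); x=x2
E
```

```text
F 6.5 hit True xf -28.4 th -0.497 f [0.2 0.9 0.3] after [-0.2  0.4  0.1] t 30.3167
F 6.5 hit True xf -28.4 th -0.495 f [1.3 0.  0.8] after [-0.6  0.4  0.4] t 31.3917
```

```bash
python3 - <<'E'
from push import *
x=-.0284
for F in (7.5,8,8):
    x2=feel(x,front(-.05),F,.015); x=x2
    if r.read_state()['time_s']>38: break
E
```

```text
F 7.5 hit True xf -28.1 th -0.49 f [-0.  -1.3  0.2] after [-0.6  0.2 -0.3] t 32.325
F 8 hit True xf -27.8 th -0.481 f [-0.1 -0.8 -0.1] after [ 0.2 -0.5 -0.4] t 33.0167
F 8 hit True xf -27.3 th -0.469 f [ 0.8  0.7 -0.2] after [ 0.6 -0.7 -0.2] t 33.7167
```

```bash
python3 - <<'E'
from push import *
def F(): return np.mean([(r.hold(.02),r.read_state()['contact_force'])[1] for _ in range(10)],0).round(2)
print('now',F()); s=r.read_state();x=s['eef_pos'][0]+.011-AX
r.move_straight(pos(x-.002,ZL),speed=.03);print('-2mm',F())
r.move_straight(pos(x-.004,ZL),speed=.03);print('-4mm',F(),r.read_state()['time_s'])
E
```

```text
now [-0.06  0.06 -0.19]
-2mm [-0.05 -0.06  0.07]
-4mm [ 0.1  -0.05  0.13] 34.725
```

```bash
python3 - <<'E'
from push import *
x=-.0293; f0=0
while x<-.0215:
    x+=.0012; hit=r.move_straight(pos(x,ZL),speed=.02,max_force=10)
    a=np.array(r.read_state()['contact_force']); fs=np.mean([(r.hold(.02),r.read_state()['contact_force'])[1] for _ in range(5)],0)
    s=r.read_state(); xf=s['eef_pos'][0]+.011-AX; th=theta(xf); tau=-fs[0]*.046*np.cos(th)+fs[2]*xf
    print(round(xf*1e3,2),round(th,3),'imm',a.round(1),'avg',fs.round(1),'tau',round(tau,3),hit)
    if hit or tau>.3: break
print(s['time_s'])
E
```

```text
-28.08 -0.488 imm [-0.  -0.  -0.1] avg [-0.2  0.3  0.3] tau -0.001 False
-27.07 -0.464 imm [-1.3 -0.  -0.8] avg [-0.8  0.4  0.4] tau 0.024 False
-26.67 -0.454 imm [-4.6 -0.8  2. ] avg [-5.3 -0.5  1.9] tau 0.168 False
-25.91 -0.436 imm [-7.1 -0.6  2.9] avg [-6.5 -0.3  2.7] tau 0.202 False
-24.82 -0.41 imm [-6.6 -1.5  3. ] avg [-6.7 -0.5  2.8] tau 0.212 False
-23.66 -0.382 imm [-6.9 -0.4  2.5] avg [-7.2 -0.5  2.6] tau 0.247 False
-22.52 -0.356 imm [-8.1  0.5  3.5] avg [-7.2 -0.2  3.2] tau 0.238 False
37.1333
```

Grip has begun: torque is about 0.25 Nm and climbing at the expected rate. I'll continue in small steps to about 0.33–0.35.

```bash
python3 - <<'E'
from push import *
s=r.read_state(); x=s['eef_pos'][0]+.011-AX
while x<-.008:
    x+=.0015; hit=r.move_straight(pos(x,ZL),speed=.02,max_force=8)
    fs=np.mean([(r.hold(.02),r.read_state()['contact_force'])[1] for _ in range(6)],0)
    s=r.read_state(); xf=s['eef_pos'][0]+.011-AX; th=theta(xf); n=-fs/np.linalg.norm(fs)
    c=.046*np.array([np.sin(th),np.cos(th)]); F=-fs; tau=c[1]*F[0]-c[0]*F[2]
    print(round(xf*1e3,2),round(th,3),'avg',fs.round(1),'tau',round(tau,3),hit)
    if hit or tau>.335 : break
print(s['time_s'])
T=tcp(); im,d=optics.get_image('wrist'); save('turn5.png',cv2.resize(im[0:200,140:420],(800,571),interpolation=cv2.INTER_CUBIC))
E
```

```text
-22.54 -0.356 avg [-6.7 -0.4  2.6] tau 0.247 False
-21.13 -0.324 avg [-7.6 -0.1  3.1] tau 0.286 False
-19.64 -0.29 avg [-7.4 -0.   3.4] tau 0.281 False
-18.17 -0.257 avg [-7.6 -0.1  3.3] tau 0.298 False
-16.68 -0.223 avg [-7.5 -0.3  2.7] tau 0.309 False
-15.22 -0.191 avg [-7.6  0.   3.1] tau 0.315 False
-13.76 -0.158 avg [-7.5 -0.6  3.5] tau 0.313 False
-12.31 -0.127 avg [-8.1 -0.2  3.7] tau 0.349 False
39.9333
```

The torque slope matches 0.4 Nm/rad, and the torque of about 0.34 Nm means roughly 14 N of grip. I'll stop here, back off and check.

```bash
python3 - <<'E'
from push import *
x=r.read_state()['eef_pos'][0]+.011-AX
r.move_straight(pos(x-.005,ZL),speed=.05); r.move_straight(pos(x-.005,ZU+.09),speed=.15)
r.reach([.54,-.1312,.26],q)
s=r.read_state();print(s['contact_force'].round(2) if hasattr(s['contact_force'],'round') else s['contact_force'],s['time_s'])
T=tcp(); im,d=optics.get_image('wrist')
b,_=blobs(im,(40,80,40),(90,255,255),None,100);b=max(b,key=lambda k:k[1][4]);print(b,onplane(*ray('wrist',*b[0],T),.100).round(4))
save('final.png',cv2.resize(im[20:260,130:420],(725,600)))
E
```

```text
[-0.69 -0.07 -0.  ] 41.65
(array([269.8, 135.3]), [255, 120, 31, 31, 735]) [ 0.5943 -0.1265  0.1   ]
```

View pics/final.png

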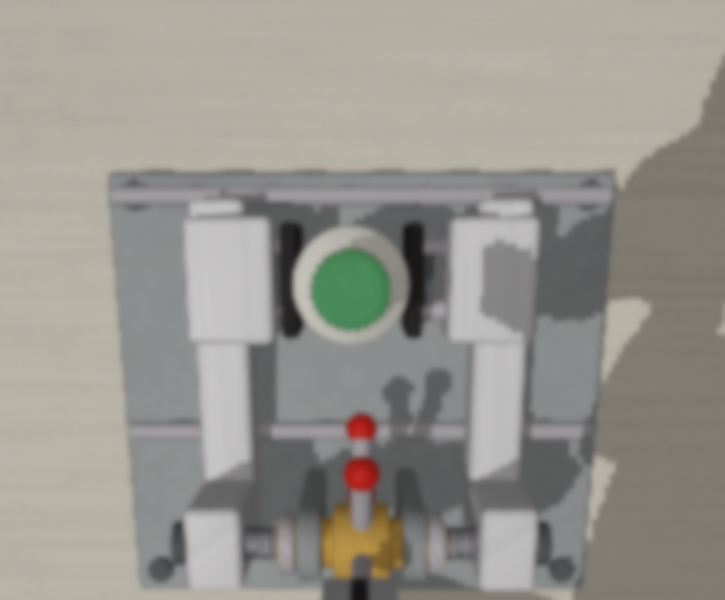

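The bottle stands upright with a pad pressed against it on each side (cap at crop (351,289), pads at columns ~292 and ~412). The gripper is clear of everything, so I'm handing in.

```bash
python3 -c "
from h import *
print(r.finish_job())"
```

```text
the job is handed in; nothing more can be done
None
```

The green-capped bottle stands upright in the clamp, held at about 14 N per jaw (0.34 Nm felt at the turnbuckle, within the 10–20 N firm range). I let go of it before turning, nothing else was disturbed that I could see, and the job was handed in at about 42 s with the gripper clear.

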